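# Crank the belt tensioner back past its ratchet and hold it

## Robot

A 6-joint arm with a two-finger parallel gripper is mounted at the origin on a cart in front of the work surface, level with it; the furniture and walls round the work are solid. World frame = base frame: x ahead of the robot, y to its left, z up, the work surface at z = 0. Lengths are in m, angles in degrees, forces in N, time in s.
With the tool pointing down it reaches from about 0.275 to 0.85 m from the base axis. Payload 5.2 kg.
Tool frame: the origin (TCP) lies midway between the tips of the shut fingers; the grasp point (between the pads) lies arm.grip_point_offset behind it (arm.grip_point_offset is the distance from the TCP to the grasp point, in m); z points along the fingers, y is the line along which they close (so a half turn about z gives the same grasp; the last joint's range is limited). The gripper opens to 85 mm and grips with 20 to 120 N. Pads are 22 mm wide; open, the fingers measure 114 mm over their backs; the gripper's body (76 mm by 85 mm) begins 54 mm behind the grasp point. The pads swing forward as they close: fully open they stand 13 mm farther back than shut.
Start: joints at [-81.119, 14.817, 87.949, -0, 77.235, -11.62], TCP at [0.193, -0.515, 0.203] pointing down, gripper open.
Joint ranges: [-179.93, 179.93], [-52.35, 119.4], [10.71, 147.94], [-69.91, 249.91], [12.55, 155.21], [-178.61, 178.61]. Speed limits (degrees/s): [147.25, 147.25, 180, 180, 180, 180].

## Interface

Orientations are given as a 3x3 rotation matrix whose columns are the frame's x, y, z axes.
In Python, from bench import arm, read_camera, order, cut_out gives the robot as it stands.
- The arm moves only by the tool apply_moves, never from a script. Its argument "targets" is a list of rows, each a list of 3 entries, a list of its own where there are three numbers: the closure, from -1 (fully open) to 1 (shut), then the shift along the world's x, y, z in units of 25 mm (1.0 is 25 mm), then the turn, a rotation vector about the world's x, y, z in degrees. In form: [[fingers, [x, y, z], [rx, ry, rz]], ...]. A call has 1 to 8 rows; each row shifts and turns the commanded pose from where the row before left it; what a row does not reach is not made up. A row lasts 1/8 s, in which the tool goes at most 62.5 mm and 10.7 degrees, less where a joint would pass 70% of its speed; a pose out of reach is approached as far as the arm can. A call is refused whole if a number of a shift passes 1 or a number of a turn 10.7, either way. A call with a gripper value outside its range is refused whole. The fingers move at their own pace and stop on an object; the grip force is fixed at half the most. Time passes only in rows, so rows that do not move let the fingers close. It gives the time, the measured TCP pose, the force, the opening and the grip force at its end, in the units of the state.
- arm.sense(): the state, without advancing time (a new reading comes with each control period).
- read_camera(name): name is "scene" or "top" or "wrist"; returns a dict with "image" (400x640x3 uint8, red, green, blue), "z_map" (400x640 float32, m along the optical axis (not along the pixel's ray), 0 where there is no reading), "intrinsics" (3x3 intrinsics, pixels), "R" (3x3) and "t" (3): a world point X has camera coordinates R X + t. Camera axes: x right, y down, z forward; pixel columns grow to the right and rows downward; lengths in m; the calibration is good to about 2 mm. A picture is of the moment at which its call begins.
- order.finish_job(): hands the job in; it is judged then, once.
Trained networks look in a picture, given as the dict that the camera call returned (one of the last four; its "shot" number tells which), for a name from the list of things; names that differ only in an ending like _2 or _b are one class to them, and where a whole thing is asked for, a point or a joint stands for the part that bears it (a point fixed in the world has none). Each returns a list of dicts, best first, with "confidence" (0 to 1); they miss things now and then, are a little off and sometimes report something else, mostly with a low value. They report only what shows in the picture. A call takes as long as a camera call.
- cut_out(thing, picture): "pixels" (400x640 bool, what is visible of it) and "rect" ([centre column, centre row, width, height] in pixels, round what is visible of it).
The state is a dict: "t": time; "joints": joint angles; "qd": joint speeds; "joint_torque": joint torques, N m; "tool_pos": TCP position; "ee_rot": TCP orientation; "wrist_force": force on the tool from outside, world axes, zero at the start; "wrist_torque": the same for the moment, N m; "opening": finger opening in m; "grasp_force": force on a finger pad.
Only numpy, scipy, OpenCV 4.12 (cv2) and the standard library are available. Lean on these libraries where they do the work, as an engineer would, in place of code of your own. Each camera call takes 0.05 s, during which the arm holds its last target. There are 200 camera calls.

## Task

Fit the loose square-bored crank handle fully down onto the square shaft of the belt tensioner, then use the handle to turn the tensioner arm anticlockwise (seen from above) against its spring, past the click of the ratchet pawl and on to its end stop or within a few degrees of it. Finish while holding: your gripper must still be on the handle, keeping the arm pressed back there, off the pawl, with the handle still fully down. Touch the arm only through the handle, and leave the jar, the steel-and-rubber bush, the ball joint and the loose bolt where they are.

Things in the scene. Friction and masses are not known exactly. Their poses are not given: they have to be found in the camera images.
- tensioner: belt tensioner fixture, fixed to the bench: dark steel base plate 150 x 170 x 12 mm carrying a sprung aluminium arm with a black idler pulley, a ratchet pawl and two stop pins. Origin: on the vertical pivot axis, at bench level; the plate reaches from -75 to +75 mm along x and -55 to +115 mm along y; z up. The pawl slider is on its -x side
- idler (a point): centre of the black idler pulley's top at the arm's end, 85 mm from the pivot, 55 mm above the bench (pulley 52 mm wide). The arm lies at 60 degrees from the fixture's +x at rest and swings anticlockwise to 106 degrees
- pawl_end (a point): top of the round end of the pawl slider, 44 mm above the bench; at rest 90 mm from the pivot on the fixture's -x side, it moves out 6 mm as the tooth passes
- tensioner_arm (a joint): angle of the arm about the vertical pivot, rad: 0 at rest on its first pin, grows anticlockwise seen from above, end stop 0.80. A spring drives it back: 0.25 N m at 0, 0.9 N m at 0.80; the pawl adds up to about 0.3 N m between 0.15 and 0.57. The pawl clicks in behind the tooth at about 0.57; a released arm would fall back only to there
- pawl (a joint): travel of the sprung pawl slider, m: 0 with its nose fully in; the tooth of the arm pushes it out to about 0.006 as the arm passes 0.42 to 0.55, then it snaps back to 0 (the click)
- shaft (a point): on the pivot axis, on the round shoulder (38 mm across) at the foot of the square shaft, 60 mm above the bench, where the seated handle's underside rests; turns with the arm. z up; x, y square to the shaft's flats (x is the fixture's x when the arm is at 0). The steel shaft is 20 x 20 mm and stands 28 mm above this point, the top 3 mm tapered
- handle: loose dark steel crank handle, 0.3 kg, lying flat: square hub 44 x 44 x 30 mm with square through-bore 22 x 22 mm, bar 16 mm wide, 14 mm high from the hub along +x, upright round post at its end. Origin: centre of the bore, on the underside; z up; x along the bar and square to the bore. Fits the shaft any of four ways a quarter turn apart, with 0.1 rad play; the bar clears everything on the fixture
- post (a point): on the handle's post (round, 20 mm diameter, free from 16 to 52 mm above the handle's underside), 125 mm from the bore's axis along the handle's x and 36 mm above the handle's underside
- jar: bystander: jar with a black lid, 62 mm across, 85 mm high; origin in the middle of its underside
- bush: bystander: steel and rubber bush, 45 mm across, 53 mm high; origin in the middle of its underside
- joint_stud: bystander: upright ball joint with a threaded stud, 47 mm across, 99 mm high; origin in the middle of its underside
- long_bolt: bystander: loose bolt lying down, 26 x 70 x 23 mm; origin in the middle of its underside

How it is judged (in metres and radians):
On the way, in this order (a step that is already met when the one before it is completed fails the run):
1. the handle sits fully down on the square shaft, the arm still on the near side of the ratchet (horizontal distance between handle and shaft below 0.004 m and z of handle in the frame of shaft below 0.006 m and angle between handle's own z axis and vertical below 0.12 rad and value of joint tensioner_arm below 0.4 rad), for 0.2 s.
2. turning on the handle, the tooth lifts the pawl (value of joint pawl above 0.004 m and z of handle in the frame of shaft below 0.01 m and contact force between handle and the fingers above 1 N and contact force between the fingers and tensioner below 1 N).
3. the pawl has clicked in behind the tooth (value of joint pawl below 0.002 m and value of joint tensioner_arm above 0.57 rad), for 0.1 s.
At the end, for the whole second after the job is handed in: The arm is held still at more than 0.68 rad (end stop 0.80), pawl fully in (under 2 mm) behind the tooth, by the fingers pressing on the handle with more than 2 N and nothing of the robot touching the fixture; the handle is still on the shaft, within 8 mm of fully down, upright to 0.15 rad (value of joint tensioner_arm above 0.68 rad and value of joint pawl below 0.002 m and velocity of joint tensioner_arm between -0.1 and 0.1 rad/s and contact force between the fingers and handle above 2 N and contact force between each of the arm, the fingers and tensioner below 1 N and horizontal distance between handle and shaft below 0.006 m and z of handle in the frame of shaft below 0.008 m and angle between handle's own z axis and vertical below 0.15 rad); the arm keeps its last pose, push and grip.
It fails at once if the robot pushed the tensioner directly (contact force between any of the fingers, the arm and tensioner above 12 N).
It fails at once if a bystander was moved (distance of any of jar, bush, joint_stud, long_bolt from where it was at the start of the episode above 0.03 m).
It also fails if it takes over 61 s, if anything falls off the work surface, if the arm or the gripper's body presses on something with over 40 N, if the wrist force passes 120 N, or if a joint passes its speed limit or range.

## Working session

There is one attempt and no reset: what is moved stays moved. The work goes in short steps, Python scripts to look and compute and a tool call to move; the robot and the scene stay as the last step left them, time stands still between calls to the robot, and variables do not carry over. Pictures are saved under pics/ and viewed, at most 10 in all, crops included, and the job is handed in when it is done.

Besides the shell and the picture viewer there is one more tool, called after "Call:" as name(argument=value, ...) on one line, values as JSON. apply_moves: Moves the arm, as the interface text tells. Its arguments: {"type":"object","properties":{"targets":{"type":"array","items":{"type":"array"}}},"required":["targets"]}

```bash
mkdir -p pics; ls; cat > h.py <<'E'
import numpy as np, cv2
from bench import arm, read_camera, order, cut_out
def pts(p,mask):
    v,u=np.nonzero(mask&(p["z_map"]>0)); z=p["z_map"][v,u]
    K=np.array(p["intrinsics"]); c=np.stack([(u-K[0,2])/K[0,0]*z,(v-K[1,2])/K[1,1]*z,z])
    return (np.array(p["R"]).T@(c-np.array(p["t"]).reshape(3,1))).T
def save(p,n): cv2.imwrite(f"pics/{n}.png",p["image"][:,:,::-1])
E
python3 - <<'E'
from h import *
print(arm.sense(), arm.grip_point_offset)
for cam in ("top","scene"):
    p=read_camera(cam); save(p,cam+"0")
    print(cam,np.round(-np.array(p["R"]).T@p["t"],3))
    for n in ["tensioner","handle","idler","pawl_end","shaft","post","jar","bush","joint_stud","long_bolt"]:
        for d in cut_out(n,p)[:2]:
            q=pts(p,d["pixels"])
            if len(q): print(n,round(d["confidence"],2),d["rect"],len(q),np.round(np.median(q,0),3),np.round(q.min(0),3),np.round(q.max(0),3))
E
```

```text
pics
{'t': 0.0, 'joints': array([-8.11173219e+01,  1.48592577e+01,  8.80134039e+01,  3.89652486e-04,
        7.72351002e+01, -1.16190259e+01]), 'qd': array([ 0.05847973,  0.09737968,  0.01461439,  0.00977377,  0.06691246,
       -0.01925946]), 'joint_torque': array([ 3.27757843e-04, -4.46029258e+01, -2.90569639e+01, -1.51575218e-04,
        1.22830627e-02,  1.23475587e-05]), 'tool_pos': array([ 0.19256416, -0.51454732,  0.20255848]), 'ee_rot': array([[ 9.36662357e-01,  3.50233563e-01, -2.83863720e-04],
       [ 3.50233466e-01, -9.36660591e-01,  1.85926245e-03],
       [ 3.85292152e-04, -1.84091972e-03, -9.99998231e-01]]), 'wrist_force': array([0.43882491, 0.1717649 , 0.31797011]), 'wrist_torque': array([0.06669946, 0.03362249, 0.00042355]), 'grasp_force': 0.0, 'opening': 0.08523776364835273} 0.0187
top [ 0.225 -0.061  1.571]
tensioner 0.71 [378.4, 201.4, 60.2, 52.7] 1897 [ 0.53  -0.306  0.016] [ 0.436 -0.404 -0.006] [ 0.63  -0.203  0.092]
handle 0.73 [250.6, 204.4, 11.3, 45.5] 297 [0.556 0.167 0.021] [ 0.442  0.143 -0.004] [0.601 0.19  0.056]
handle 0.37 [377.1, 195.0, 40.6, 19.6] 53
[... 1706 characters left out ...]
0.453 -0.38   0.022] [ 0.469 -0.363  0.047]
shaft 0.72 [394.3, 237.2, 50.4, 26.9] 750 [ 0.538 -0.325  0.041] [ 0.166 -0.477 -0.001] [ 0.722 -0.184  0.252]
shaft 0.65 [407.6, 257.4, 3.6, 8.0] 48 [ 0.458 -0.372  0.039] [ 0.453 -0.38   0.023] [ 0.468 -0.363  0.047]
post 0.91 [261.1, 210.2, 40.2, 24.3] 429 [0.548 0.162 0.017] [ 0.439  0.136 -0.003] [0.599 0.201 0.055]
jar 0.85 [356.5, 210.4, 14.8, 25.0] 429 [ 0.6   -0.151  0.065] [ 0.58  -0.173  0.016] [ 0.643 -0.116  0.089]
joint_stud 0.61 [328.4, 195.4, 11.2, 31.7] 313 [0.675 0.004 0.036] [ 0.653 -0.014 -0.002] [0.742 0.064 0.1  ]
long_bolt 0.47 [446.6, 299.0, 34.9, 19.7] 204 [ 0.37  -0.51   0.013] [ 0.352 -0.547 -0.002] [ 0.405 -0.479  0.025]
```

```bash
python3 - <<'E'
from h import *
a=cv2.imread("pics/top0.png")[130:280,170:470]; cv2.imwrite("pics/top0c.png",cv2.resize(a,None,fx=2.66,fy=2.66,interpolation=cv2.INTER_CUBIC))
p=read_camera("top")
q=pts(p,p["z_map"]>0)
i=(abs(q[:,0]-.52)<.13)&(abs(q[:,1]+.31)<.13)
q=q[i]
t=q[q[:,2]>.075]; print("shaft top",len(t),np.round(t.mean(0),3),t.min(0),t.max(0))
b=q[(q[:,2]>.004)]
r=cv2.minAreaRect(b[:,:2].astype(np.float32)); print("plate",r)
for lo,hi in((.03,.05),(.05,.062),(.062,.1)):
    s=q[(q[:,2]>lo)&(q[:,2]<hi)]; print(lo,len(s),s.mean(0),s.min(0),s.max(0))
d=cut_out("handle",p)[0]; h=pts(p,d["pixels"]); 
for lo,hi in((.007,.02),(.024,.038),(.045,.06)):
    s=h[(h[:,2]>lo)&(h[:,2]<hi)]; print(lo,len(s),s.mean(0),s.min(0),s.max(0))
E
```

```text
shaft top 21331 [ 0.53  -0.314  1.028] [ 0.4152877  -0.43999323  0.07561037] [ 0.6499448  -0.1800076   1.09072259]
plate ((0.5201300978660583, -0.3100012242794037), (0.25998201966285706, 0.2597340941429138), 89.99623107910156)
0.03 670 [ 0.49887587 -0.30541552  0.03864384] [ 0.39083443 -0.42470753  0.03000464] [ 0.58690311 -0.18140345  0.04990254]
0.05 328 [ 0.51261926 -0.23714992  0.0558787 ] [ 0.42023086 -0.36976375  0.050001  ] [ 0.58087848 -0.18060402  0.06181532]
0.062 137 [ 0.52086828 -0.24940053  0.07251384] [ 0.42958429 -0.34903123  0.06209697] [ 0.56510565 -0.18015761  0.09221806]
0.007 134 [0.51267752 0.16721442 0.01344618] [0.44151578 0.14398495 0.00740793] [0.59016207 0.18324453 0.01979541]
0.024 108 [0.57156542 0.16407068 0.02986483] [0.44282622 0.14250791 0.02442987] [0.59988014 0.18633869 0.03729808]
0.045 19 [0.4515978  0.16951919 0.05204194] [0.44281879 0.16388385 0.04829928] [0.46009702 0.17506803 0.05701681]
```

View pics/top0c.png

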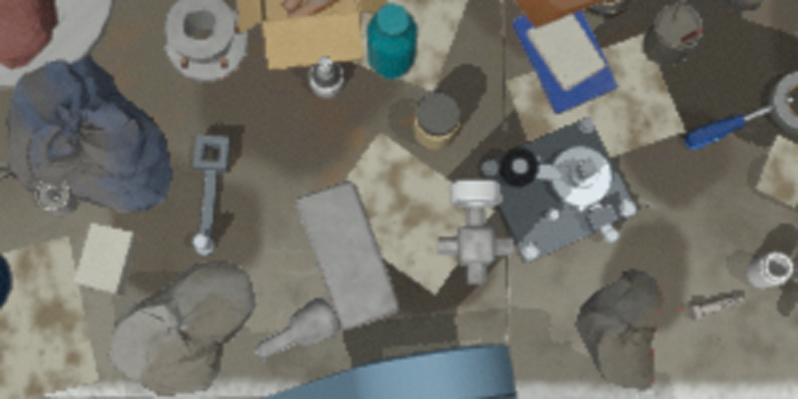

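The top view shows the handle at left (hub at crop 210,152, post at 203,242). The tensioner plate is at right, with the shaft at (582,177), the idler at (519,166) and the pawl end near (612,235). That puts the fixture yaw at about 27°. I'll go over the tensioner for a closer look.

Call:
apply_moves(targets=[[-1,[0.5,0.3,1],[0,0,-4]],[-1,[1,0.7,1],[0,0,-4]],[-1,[1,1,1],[0,0,-4]],[-1,[1,1,1],[0,0,-4]],[-1,[1,1,0.5],[0,0,-4]],[-1,[1,1,0],[0,0,-3]],[-1,[1,1,0],[0,0,0]],[-1,[1,1,0],[0,0,0]]])

```text
t: 2.2
tool_pos: [0.3809, -0.3393, 0.3161]
ee_rot: [[0.999, -0.044, 0.0], [-0.044, -0.999, -0.0], [0.0, 0.0, -1.0]]
wrist_force: [0.2, -0.8, 0.5]
opening: 0.0854
grasp_force: 0.0
```

```bash
python3 - <<'E'
from h import *
p=read_camera("wrist"); save(p,"w1"); s=arm.sense(); print(s["tool_pos"],s["ee_rot"])
print("cam",-np.array(p["R"]).T@p["t"],p["R"][2],p["intrinsics"])
for n in ["shaft","idler","pawl_end","tensioner"]:
    for d in cut_out(n,p)[:2]:
        q=pts(p,d["pixels"]); print(n,d["confidence"],d["rect"],np.round(np.median(q,0),3))
E
```

```text
[ 0.38337962 -0.33617254  0.31621121] [[ 0.99914324 -0.04130125  0.00264336]
 [-0.0413067  -0.99914442  0.00204422]
 [ 0.00255667 -0.00215165 -0.99999442]]
cam [ 0.45770196 -0.34131737  0.4870337 ] [-0.30494012  0.01290759 -0.95228405] [[317.59848804   0.         320.88269145]
 [  0.         317.59848804 199.56824701]
 [  0.           0.           1.        ]]
shaft 0.98 [279.8, 33.9, 122.6, 67.7] [ 0.544 -0.31   0.039]
idler 0.91 [279.0, 33.1, 120.2, 64.9] [ 0.544 -0.311  0.039]
pawl_end 0.77 [333.2, 77.8, 23.0, 35.5] [ 0.47  -0.364  0.038]
tensioner 0.75 [288.6, 60.7, 155.3, 120.0] [ 0.524 -0.3    0.015]
```

View pics/w1.png

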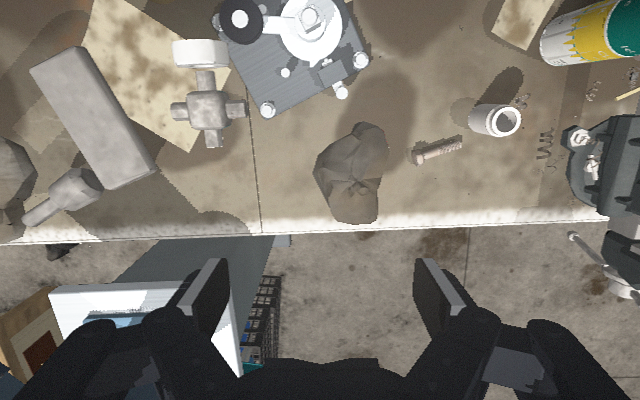

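The wrist view shows the shaft top at (308,17), the idler at (240,18), and the pawl slider end near (342,92). I'll move forward to centre on it.

Call:
apply_moves(targets=[[-1,[1,0.2,-0.5],[0,0,0]],[-1,[1,0.2,-0.5],[0,0,0]],[-1,[1,0.2,-0.5],[0,0,0]],[-1,[1,0.2,-0.5],[0,0,0]],[-1,[1,0.2,0],[0,0,0]],[-1,[1,0,0],[0,0,0]],[-1,[0,0,0],[0,0,0]]])

```text
t: 3.32
tool_pos: [0.5305, -0.3161, 0.265]
ee_rot: [[0.999, -0.044, -0.001], [-0.044, -0.999, 0.0], [-0.001, -0.0, -1.0]]
wrist_force: [-0.7, 0.2, 0.6]
opening: 0.0855
grasp_force: 0.0
```

```bash
python3 - <<'E'
from h import *
p=read_camera("wrist"); save(p,"w2"); s=arm.sense(); print(s["tool_pos"])
q=pts(p,p["z_map"]>0); q=q[(abs(q[:,0]-.53)<.14)&(abs(q[:,1]+.31)<.14)]
for lo,hi in((.009,.016),(.051,.058),(.058,.063),(.084,.092)):
    a=q[(q[:,2]>lo)&(q[:,2]<hi)]
    print(lo,len(a),np.round(np.median(a,0),4),cv2.minAreaRect(a[:,:2].astype(np.float32)))
for n in ["shaft","idler","pawl_end"]:
    for d in cut_out(n,p)[:1]:
        a=pts(p,d["pixels"]); print(n,d["confidence"],d["rect"],np.round(np.median(a,0),3))
E
```

```text
[ 0.52957302 -0.31608679  0.26520886]
0.009 9203 [ 0.5466 -0.3052  0.0126] ((0.5294198393821716, -0.2910531759262085), (0.29476335644721985, 0.2237529754638672), 10.94699764251709)
0.051 2035 [ 0.546  -0.2392  0.0542] ((0.5193843245506287, -0.23288847506046295), (0.10247714072465897, 0.21707478165626526), 42.69390106201172)
0.058 1277 [ 0.4632 -0.2015  0.06  ] ((0.4951663613319397, -0.2591261863708496), (0.10604129731655121, 0.1984781175851822), 11.479001998901367)
0.084 319 [ 0.5456 -0.3312  0.0877] ((0.5451061725616455, -0.3313785791397095), (0.01981593854725361, 0.01941845379769802), 24.159835815429688)
shaft 0.76 [304.6, 151.1, 124.1, 70.1] [ 0.551 -0.313  0.038]
idler 0.89 [305.1, 149.8, 119.3, 66.7] [ 0.551 -0.314  0.038]
pawl_end 0.73 [355.9, 194.8, 25.5, 35.8] [ 0.47  -0.364  0.039]
```

View pics/w2.png

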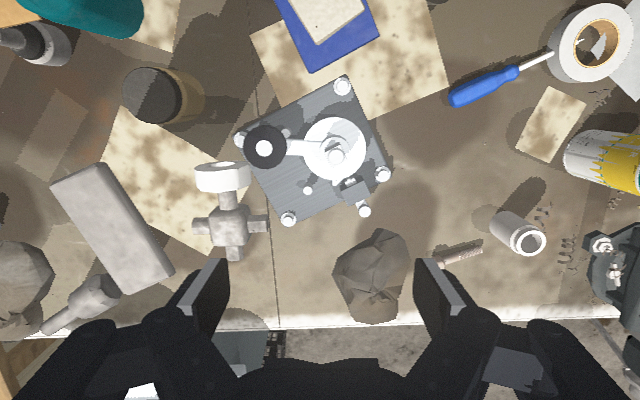

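Close up, the shaft top is at (337,156) px, which is (0.545,-0.331) with yaw 24°. The pawl end is at (365,211). Going to the handle now.

Call:
apply_moves(targets=[[-1,[0.2,1,0],[0,0,0]],[-1,[0.2,1,0],[0,0,0]],[-1,[0.2,1,0],[0,0,0]],[-1,[0.2,1,0],[0,0,0]],[-1,[0.2,1,0],[0,0,0]],[-1,[0.2,1,0],[0,0,0]],[-1,[0,1,0],[0,0,0]],[-1,[0,1,0],[0,0,0]]])

```text
t: 4.53
tool_pos: [0.5595, -0.1132, 0.2663]
ee_rot: [[0.999, -0.043, 0.0], [-0.043, -0.999, 0.0], [0.0, -0.0, -1.0]]
wrist_force: [-0.5, -0.1, 0.3]
opening: 0.0852
grasp_force: 0.0
```

Call:
apply_moves(targets=[[-1,[0.2,1,0],[0,0,0]],[-1,[0.2,1,0],[0,0,0]],[-1,[0.2,1,0],[0,0,0]],[-1,[0,1,0],[0,0,0]],[-1,[0,1,0],[0,0,0]],[-1,[0,1,0],[0,0,0]],[-1,[0,1,0],[0,0,0]],[-1,[0,1,0],[0,0,0]]])

```text
t: 5.52
tool_pos: [0.5741, 0.0865, 0.2664]
ee_rot: [[0.999, -0.043, 0.0], [-0.043, -0.999, 0.0], [0.0, -0.0, -1.0]]
wrist_force: [-0.4, 0.1, -0.4]
opening: 0.0851
grasp_force: 0.0
```

Call:
apply_moves(targets=[[-1,[0,1,-0.5],[0,0,0]],[-1,[0,1,-0.5],[0,0,0]],[-1,[0,1,-0.5],[0,0,0]],[-1,[0,0,0],[0,0,0]]])

```text
t: 6.02
tool_pos: [0.5733, 0.1619, 0.2277]
ee_rot: [[0.999, -0.041, -0.002], [-0.041, -0.999, 0.0], [-0.002, -0.0, -1.0]]
wrist_force: [-0.4, -0.3, 0.2]
opening: 0.0857
grasp_force: 0.0
```

```bash
python3 - <<'E'
from h import *
p=read_camera("wrist"); save(p,"w3"); s=arm.sense(); print(s["tool_pos"],s["ee_rot"])
for d in cut_out("handle",p)[:1]:
    q=pts(p,d["pixels"]); print(d["confidence"],d["rect"],q.min(0),q.max(0))
    for lo,hi in((.012,.016),(.027,.033),(.048,.06)):
        a=q[(q[:,2]>lo)&(q[:,2]<hi)]
        print(lo,len(a),np.round(a.mean(0),4),cv2.minAreaRect(a[:,:2].astype(np.float32)))
p=read_camera("top"); q=pts(p,p["z_map"]>0); 
for (x,y,r) in ((.40,-.38,.09),(.46,-.2,.07)):
    a=q[(np.hypot(q[:,0]-x,q[:,1]-y)<r)&(q[:,2]<.3)]; i=a[:,2].argmax(); print(x,y,np.percentile(a[:,2],95),a[i])
E
```

```text
[0.57400861 0.16082937 0.22842739] [[ 9.99128688e-01 -4.17289671e-02 -7.46949577e-04]
 [-4.17290879e-02 -9.99128951e-01 -1.46809845e-04]
 [-7.40172725e-04  1.77851452e-04 -9.99999710e-01]]
0.83 [319.0, 210.3, 36.4, 131.7] [ 0.43588602  0.14459559 -0.00090489] [0.59948741 0.18991282 0.05402364]
0.012 806 [0.5073 0.1713 0.0144] ((0.5218612551689148, 0.17205141484737396), (0.15415558218955994, 0.027547098696231842), 0.30471935868263245)
0.027 1050 [0.5735 0.1673 0.0303] ((0.5264080762863159, 0.17029371857643127), (0.04345081374049187, 0.14332184195518494), 86.44071960449219)
0.048 165 [0.4533 0.1746 0.0516] ((0.45282313227653503, 0.1742272973060608), (0.017353244125843048, 0.016925327479839325), 87.36790466308594)
0.4 -0.38 0.0454837272010997 [ 0.32786866 -0.40831374  0.06088511]
0.46 -0.2 0.06460047798438376 [ 0.51069571 -0.19345171  0.0799442 ]
```

View pics/w3.png

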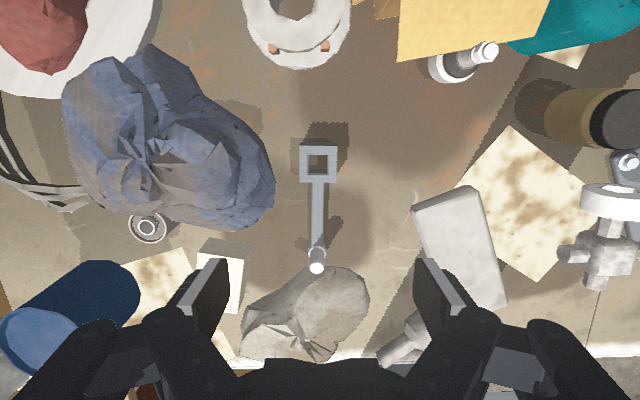

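The handle is clear: hub at (319,162), post at (316,267), so hub (0.577,0.167) with bar yaw 176.6°. There is a rock by the post and cloth to the left, so I'll descend with the fingers half closed.

Call:
apply_moves(targets=[[-0.4,[0,0.12,-1],[0,0,-1]],[-0.4,[0,0.12,-1],[0,0,0]],[-0.4,[0,0,-1],[0,0,0]],[-0.4,[0,0,-1],[0,0,0]],[-0.4,[0,0,-1],[0,0,0]],[-0.4,[0,0,-1],[0,0,0]],[-0.4,[0,0,0],[0,0,0]]])

```text
t: 7.05
tool_pos: [0.5739, 0.1648, 0.0772]
ee_rot: [[0.998, -0.062, -0.003], [-0.062, -0.998, -0.001], [-0.003, 0.001, -1.0]]
wrist_force: [-0.3, 0.3, 1.1]
opening: 0.0602
grasp_force: 0.0
```

```bash
python3 - <<'E'
from h import *
p=read_camera("wrist"); save(p,"w4"); s=arm.sense(); print(s["tool_pos"],s["opening"],s["wrist_force"])
q=pts(p,p["z_map"]>0); q=q[(abs(q[:,0]-.573)<.04)&(abs(q[:,1]-.167)<.04)]
a=q[(q[:,2]>.027)&(q[:,2]<.033)]; print(len(a),cv2.minAreaRect(a[:,:2].astype(np.float32)),a.min(0),a.max(0))
E
```

```text
[0.57507761 0.16502557 0.07861089] 0.05997661014338889 [-0.28332936 -0.16824602  0.86511609]
2756 ((0.5757524967193604, 0.16728244721889496), (0.044200412929058075, 0.04458713158965111), 86.36243438720703) [0.55240581 0.14456879 0.02700892] [0.59916163 0.1903111  0.0325234 ]
```

View pics/w4.png

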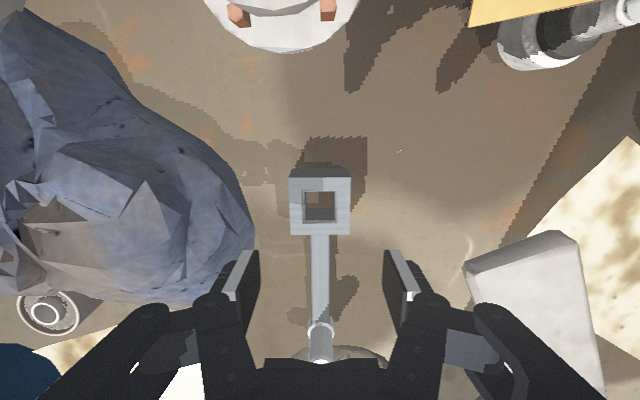

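The hub is centred between the fingers (320,205) with the cloth clear of them. Descending and gripping.

Call:
apply_moves(targets=[[-0.4,[-0.04,0.05,-1],[0,0,0]],[-0.4,[-0.04,0.05,-1],[0,0,0]],[-0.4,[0,0,-0.8],[0,0,0]],[-0.4,[0,0,0],[0,0,0]],[1,[0,0,0],[0,0,0]],[1,[0,0,0],[0,0,0]],[1,[0,0,0],[0,0,0]],[1,[0,0,0],[0,0,0]]])

```text
t: 8.1
tool_pos: [0.5734, 0.1684, 0.0088]
ee_rot: [[0.998, -0.061, 0.001], [-0.061, -0.998, 0.0], [0.001, -0.0, -1.0]]
wrist_force: [0.2, -0.4, -0.5]
opening: 0.0001
grasp_force: 0.0
```

Call:
apply_moves(targets=[[1,[0,0,0],[0,0,0]],[1,[0,0,0.3],[0,0,0]],[1,[0,0,0.7],[0,0,0]],[1,[0,0,1],[0,0,0]],[1,[0,0,1],[0,0,0]],[1,[0,0,1],[0,0,0]],[1,[0,0,1],[0,0,0]],[1,[0,0,1],[0,0,0]]])

```text
t: 9.1
tool_pos: [0.5733, 0.1684, 0.1608]
ee_rot: [[0.998, -0.061, 0.002], [-0.061, -0.998, 0.0], [0.002, -0.0, -1.0]]
wrist_force: [0.3, 0.2, 0.3]
opening: 0.0003
grasp_force: 0.0
```

```bash
python3 - <<'E'
from h import *
p=read_camera("wrist"); save(p,"w5"); s=arm.sense(); print(s["tool_pos"],s["opening"],s["wrist_force"],s["wrist_torque"])
E
```

```text
[0.57535507 0.16863899 0.16465455] -0.00013008138386724985 [1.84690829 0.25107483 2.66349182] [ 0.05459165 -0.01056711  0.01336971]
```

View pics/w5.png

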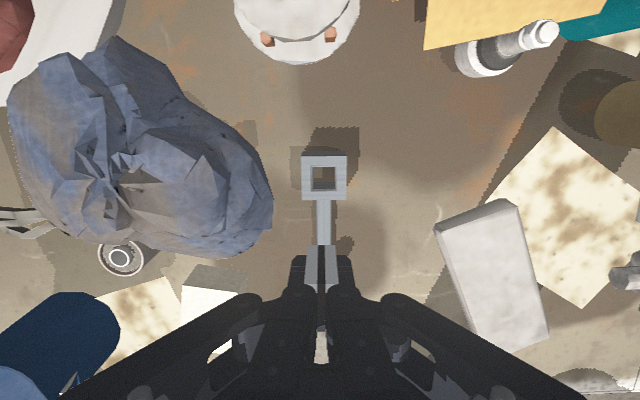

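The gripper shut without catching the hub: the handle is still on the bench (hub at 323,177) below the closed fingers. I'll measure where the fingertips really are and where the handle lies.

```bash
python3 - <<'E'
from h import *
p=read_camera("wrist"); s=arm.sense(); T=s["tool_pos"]; print(T,s["opening"],s["ee_rot"][:,2])
q=pts(p,p["z_map"]>0)
near=q[(np.abs(q-T)<[.06,.06,.06]).all(1)]
print(len(near)); 
for z in np.arange(-.01,.06,.01):
    a=near[abs(near[:,2]-T[2]-z)<.005]
    if len(a): print(round(z,3),len(a),(a.min(0)-T).round(3),(a.max(0)-T).round(3))
a=q[(abs(q[:,0]-.575)<.05)&(abs(q[:,1]-.167)<.05)&(q[:,2]>.026)&(q[:,2]<.033)]; print(cv2.minAreaRect(a[:,:2].astype(np.float32)))
c=read_camera("scene"); save(c,"s5")
cc=np.array(c["R"])@T+c["t"]; k=c["intrinsics"]; u=k[0][0]*cc[0]/cc[2]+k[0][2]; v=k[1][1]*cc[1]/cc[2]+k[1][2]; print(u,v)
u,v=int(u),int(v); cv2.imwrite("pics/s5c.png",cv2.resize(c["image"][max(0,v-50):v+60,max(0,u-60):u+60,::-1],None,fx=5,fy=5))
E
```

```text
[0.57545573 0.16864792 0.16305852] 0.00017114382257109878 [ 7.76782752e-03  8.08942267e-04 -9.99969503e-01]
1661
0.03 24 [ 0.009 -0.006  0.034] [0.01  0.007 0.035]
0.04 518 [ 0.004 -0.013  0.035] [0.01  0.015 0.045]
0.05 701 [ 0.004 -0.012  0.045] [0.01  0.015 0.055]
((0.5756702423095703, 0.16746552288532257), (0.04401484876871109, 0.04457870498299599), 86.17529296875)
268.05434358306445 162.04269714253428
```

View pics/s5c.png

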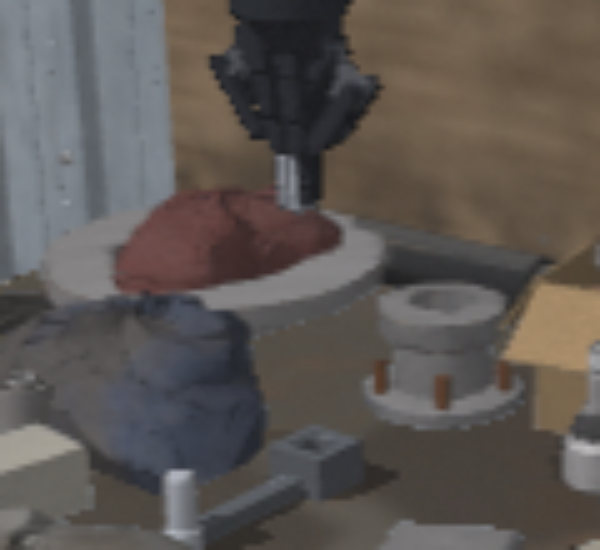

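In the scene crop the shut fingertips sit at (300,208), while the reported TCP projects to (300,250). The depth data agrees: the tips are about 34 mm above the reported TCP, so I closed above the hub. I'll correct for that and go down again, watching the force.

Call:
apply_moves(targets=[[-0.4,[-0.08,-0.06,-0.5],[0,0,0]],[-0.4,[0,0,-1],[0,0,0]],[-0.4,[0,0,-1],[0,0,0]],[-0.4,[0,0,-1],[0,0,0]],[-0.4,[0,0,-1],[0,0,0]],[-0.4,[0,0,-1],[0,0,0]],[-0.4,[0,0,-0.6],[0,0,0]],[-0.4,[0,0,0],[0,0,0]]])

```text
t: 10.25
tool_pos: [0.5693, 0.1666, 0.0038]
ee_rot: [[0.998, -0.061, -0.004], [-0.061, -0.998, -0.0], [-0.004, 0.001, -1.0]]
wrist_force: [0.6, 0.4, 0.9]
opening: 0.0595
grasp_force: 0.0
```

Call:
apply_moves(targets=[[-0.4,[0,0,-0.4],[0,0,0]],[-0.4,[0,0,-0.4],[0,0,0]],[-0.4,[0,0,-0.4],[0,0,0]],[-0.4,[0,0,-0.2],[0,0,0]],[-0.4,[0,0,0],[0,0,0]]])

```text
t: 10.88
tool_pos: [0.5708, 0.1668, -0.0296]
ee_rot: [[0.998, -0.061, -0.001], [-0.061, -0.998, -0.0], [-0.001, 0.0, -1.0]]
wrist_force: [0.2, 0.1, 0.2]
opening: 0.0598
grasp_force: 0.0
```

Call:
apply_moves(targets=[[1,[0,0,0],[0,0,0]],[1,[0,0,0],[0,0,0]],[1,[0,0,0],[0,0,0]],[1,[0,0,0],[0,0,0]]])

```text
t: 11.38
tool_pos: [0.5716, 0.1669, -0.0286]
ee_rot: [[0.998, -0.061, 0.001], [-0.061, -0.998, 0.0], [0.001, -0.0, -1.0]]
wrist_force: [-0.2, -0.4, 4.8]
opening: 0.0431
grasp_force: 62.6
```

Call:
apply_moves(targets=[[1,[0,0,0.4],[0,0,0]],[1,[0,0,0.8],[0,0,0]],[1,[0,0,1],[0,0,0]],[1,[0,0,1],[0,0,0]],[1,[0,0,1],[0,0,0]],[1,[0,0,1],[0,0,0]],[1,[0,-0.4,0.2],[0,0,2]],[1,[0,-0.8,0],[0,0,2]]])

```text
t: 12.38
tool_pos: [0.5708, 0.1373, 0.1066]
ee_rot: [[1.0, 0.011, 0.0], [0.011, -1.0, 0.0], [0.0, -0.0, -1.0]]
wrist_force: [-0.3, -0.3, -3.2]
opening: 0.0433
grasp_force: 62.0
```

Call:
apply_moves(targets=[[1,[0,-1,0],[0,0,2]],[1,[0,-1,0],[0,0,2]],[1,[0,-1,0],[0,0,2]],[1,[0,-1,0],[0,0,2]],[1,[0,-1,0],[0,0,2]],[1,[0,-1,0],[0,0,2]],[1,[0,-1,0],[0,0,2]],[1,[0,-1,0],[0,0,2]]])

```text
t: 13.38
tool_pos: [0.5703, -0.0636, 0.1056]
ee_rot: [[0.959, 0.285, -0.001], [0.285, -0.959, 0.001], [-0.001, -0.001, -1.0]]
wrist_force: [0.4, -0.5, -3.0]
opening: 0.043
grasp_force: 61.7
```

Call:
apply_moves(targets=[[1,[-0.1,-1,0],[0,0,2]],[1,[-0.2,-1,0],[0,0,2]],[1,[-0.2,-1,0],[0,0,2]],[1,[-0.2,-1,0],[0,0,1.6]],[1,[-0.2,-1,0],[0,0,0]],[1,[-0.2,-1,0],[0,0,0]],[1,[-0.2,-1,0],[0,0,0]],[1,[0,-0.8,0],[0,0,0]]])

```text
t: 14.38
tool_pos: [0.5379, -0.2587, 0.1057]
ee_rot: [[0.913, 0.408, -0.001], [0.408, -0.913, 0.001], [-0.001, -0.001, -1.0]]
wrist_force: [-0.2, 0.0, -3.3]
opening: 0.0429
grasp_force: 61.7
```

Call:
apply_moves(targets=[[1,[0,-0.5,0],[0,0,0]],[1,[0,-0.3,0],[0,0,0]],[1,[0,0,0],[0,0,0]],[1,[0,0,0],[0,0,0]]])

```text
t: 14.88
tool_pos: [0.5387, -0.2774, 0.1058]
ee_rot: [[0.913, 0.409, -0.0], [0.409, -0.913, 0.001], [-0.0, -0.001, -1.0]]
wrist_force: [0.3, 0.6, -2.8]
opening: 0.0434
grasp_force: 61.7
```

```bash
python3 - <<'E'
from h import *
p=read_camera("wrist"); save(p,"w6"); s=arm.sense(); T=s["tool_pos"]; print(T,s["ee_rot"],s["opening"],s["wrist_force"],s["wrist_torque"])
q=pts(p,p["z_map"]>0)
q=q[(abs(q[:,0]-T[0])<.2)&(abs(q[:,1]-T[1])<.2)]
for d in cut_out("handle",p)[:1]:
    a=pts(p,d["pixels"]); print(d["confidence"],d["rect"],len(a))
    h=np.histogram(a[:,2],bins=np.arange(0,.3,.005)); print([(round(b,3),n) for n,b in zip(*h) if n>5])
E
```

```text
[ 0.53868581 -0.27737489  0.1058637 ] [[ 9.12530025e-01  4.09009664e-01 -2.19491779e-04]
 [ 4.09009723e-01 -9.12529916e-01  4.46431261e-04]
 [-1.76981144e-05 -4.97156201e-04 -9.99999876e-01]] 0.043269164169641786 [ 0.15924717  0.21623451 -2.87024169] [ 0.04390953 -0.07079685  0.00144352]
0.68 [321.3, 287.0, 115.2, 155.0] 13462
[(np.float64(0.0), np.int64(36)), (np.float64(0.01), np.int64(43)), (np.float64(0.03), np.int64(8)), (np.float64(0.035), np.int64(7)), (np.float64(0.13), np.int64(33)), (np.float64(0.135), np.int64(590)), (np.float64(0.14), np.int64(654)), (np.float64(0.145), np.int64(1738)), (np.float64(0.15), np.int64(850)), (np.float64(0.155), np.int64(947)), (np.float64(0.16), np.int64(5907)), (np.float64(0.165), np.int64(2622))]
```

View pics/w6.png

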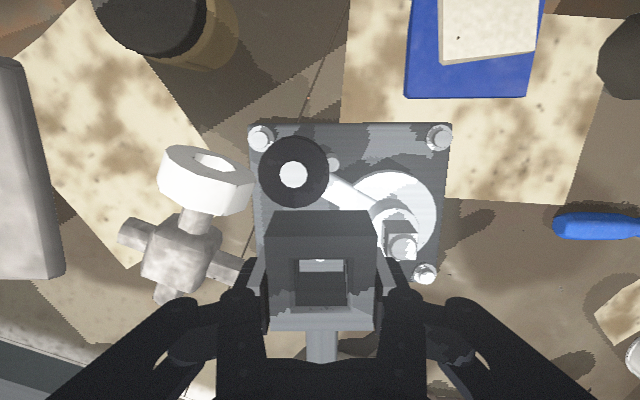

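The handle is held square with the bore at (322,285), and the plate is below with the shaft off to the right, partly hidden near (385,210). I'll measure the hub's tilt and position, and the shaft again.

```bash
python3 - <<'E'
from h import *
p=read_camera("wrist"); s=arm.sense(); T=s["tool_pos"]
q=pts(p,p["z_map"]>0)
t=q[(np.hypot(q[:,0]-T[0],q[:,1]-T[1])<.05)&(q[:,2]>.157)&(q[:,2]<.172)]
# restrict to hub footprint in tool axes
R=s["ee_rot"]; l=(t-T)@R[:,:2]; 
k=(abs(l[:,1])<.0215)&(l[:,0]>-.014)&(l[:,0]<.03); t=t[k]
A=np.c_[t[:,:2],np.ones(len(t))]; c=np.linalg.lstsq(A,t[:,2],rcond=None)[0]
r=t[:,2]-A@c; t=t[abs(r)<.002]; 
print("tilt",c[:2],"along tool x",c[:2]@R[:2,0],"y",c[:2]@R[:2,1],"z",np.median(t[:,2]))
rc=cv2.minAreaRect(t[:,:2].astype(np.float32)); print(rc,len(t), "local",((t-T)@R[:,:2]).min(0),((t-T)@R[:,:2]).max(0))
a=q[(np.hypot(q[:,0]-.545,q[:,1]+.331)<.025)&(q[:,2]>.08)&(q[:,2]<.095)]
if len(a)>20: print("shaft",len(a),a.mean(0),cv2.minAreaRect(a[:,:2].astype(np.float32)))
E
```

```text
tilt [-0.00647655 -0.0203666 ] along tool x -0.014240318429413378 y 0.015936036329622087 z 0.1648112843433499
((0.5451081991195679, -0.27460500597953796), (0.04199664667248726, 0.04290804639458656), 24.173091888427734) 6892 local [-0.01399817 -0.02149954] [0.02801699 0.02139821]
shaft 902 [ 0.54659628 -0.32981771  0.08668851] ((0.5449099540710449, -0.33136337995529175), (0.020633529871702194, 0.020219460129737854), 24.132200241088867)
```

Call:
apply_moves(targets=[[1,[0.07,-1,0],[0,0,0]],[1,[0,-0.9,0],[0,0,0]],[1,[0,-0.34,0],[0,0,0]],[1,[0,0,-0.7],[0,0,0]],[1,[0,0,-0.7],[0,0,0]],[1,[0,0,0],[0,0,0]],[1,[0,0,0],[0,0,0]]])

```text
t: 15.9
tool_pos: [0.5404, -0.3336, 0.0706]
ee_rot: [[0.913, 0.409, -0.0], [0.409, -0.913, 0.0], [-0.0, -0.001, -1.0]]
wrist_force: [0.1, -0.2, -3.1]
opening: 0.0429
grasp_force: 61.9
```

```bash
python3 - <<'E'
from h import *
p=read_camera("wrist"); save(p,"w7"); s=arm.sense(); T=s["tool_pos"]; print(T)
q=pts(p,p["z_map"]>0); R=s["ee_rot"]; zt=T[2]+.059
t=q[(np.hypot(q[:,0]-T[0],q[:,1]-T[1])<.05)&(abs(q[:,2]-zt)<.0025)]; l=(t-T)@R[:,:2]
l=l[(l[:,0]>-.03)&(abs(l[:,1])<.03)]
print("hist x",np.histogram(l[:,0],np.arange(-.03,.034,.002))); print("hist y",np.histogram(l[:,1],np.arange(-.03,.03,.002))[0])
print("bore edges x", [np.round(np.percentile(l[(abs(l[:,1])<.007)&m,0],[0.5,99.5]),4) for m in (l[:,0]>.006,l[:,0]<.006)])
print("bore edges y", [np.round(np.percentile(l[(abs(l[:,0]-.005)<.007)&m,1],[0.5,99.5]),4) for m in (l[:,1]>0,l[:,1]<0)])
a=q[(np.hypot(q[:,0]-.545,q[:,1]+.331)<.02)&(q[:,2]>.08)&(q[:,2]<.09)]
print("shaft seen",len(a)); 
if len(a): print(a.mean(0),((a-T)@R[:,:2]).min(0),((a-T)@R[:,:2]).max(0))
v,u=160,250
cv2.imwrite("pics/w7c.png",cv2.resize(p["image"][v:400,u-50:u+190,::-1],None,fx=2.4,fy=2.4))
E
```

```text
[ 0.54077703 -0.33396558  0.07117242]
hist x (array([  0,   0,   0,   0,   0,   1, 223, 393, 418, 423, 436, 515, 250,
       222, 232, 227, 224, 241, 280, 272, 392, 250, 246, 347, 530, 524,
       513, 542, 480,   0,   0]), array([-3.00000000e-02, -2.80000000e-02, -2.60000000e-02, -2.40000000e-02,
       -2.20000000e-02, -2.00000000e-02, -1.80000000e-02, -1.60000000e-02,
       -1.40000000e-02, -1.20000000e-02, -1.00000000e-02, -8.00000000e-03,
       -6.00000000e-03, -4.00000000e-03, -2.00000000e-03,  2.77555756e-17,
        2.00000000e-03,  4.00000000e-03,  6.00000000e-03,  8.00000000e-03,
        1.00000000e-02,  1.20000000e-02,  1.40000000e-02,  1.60000000e-02,
        1.80000000e-02,  2.00000000e-02,  2.20000000e-02,  2.40000000e-02,
        2.60000000e-02,  2.80000000e-02,  3.00000000e-02,  3.20000000e-02]))
hist y [ 29  32  86 520 466 478 475 497 312 247 226 244 256 253 222 244 247 245
 238 370 495 483 472 477 438  32  28  33   6]
bore edges x [array([0.0162, 0.0273]), array([-0.0173, -0.0057])]
bore edges y [array([0.0087, 0.0295]), array([-0.0295, -0.0134])]
shaft seen 0
```

View pics/w7c.png

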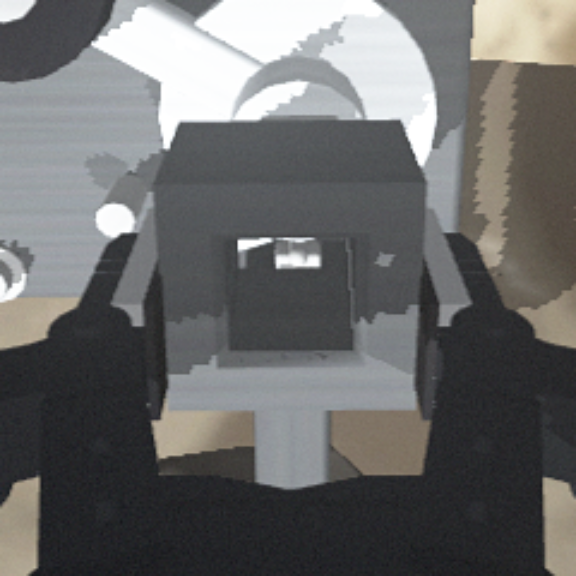

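The held bore measures at (0.5447,-0.3301) against the shaft at (0.5450,-0.3314), a 1.3 mm offset. I'll correct it and lower gently.

Call:
apply_moves(targets=[[1,[0,-0.05,-0.2],[0,0,0]],[1,[0,0,-0.2],[0,0,0]],[1,[0,0,-0.15],[0,0,0]],[1,[0,0,-0.1],[0,0,0]],[1,[0,0,0],[0,0,0]]])

```text
t: 16.58
tool_pos: [0.5402, -0.3353, 0.0543]
ee_rot: [[0.913, 0.408, -0.0], [0.408, -0.913, 0.0], [-0.0, -0.001, -1.0]]
wrist_force: [1.6, -0.4, -3.1]
opening: 0.0432
grasp_force: 62.0
```

Call:
apply_moves(targets=[[1,[0,0,-0.15],[0,0,0]],[1,[0,0,-0.15],[0,0,0]],[1,[0,0,-0.15],[0,0,0]],[1,[0,0,-0.15],[0,0,0]],[1,[0,0,0],[0,0,0]]])

```text
t: 17.2
tool_pos: [0.5401, -0.3352, 0.0392]
ee_rot: [[0.913, 0.408, -0.001], [0.408, -0.913, 0.001], [-0.0, -0.001, -1.0]]
wrist_force: [-0.3, -0.4, -3.5]
opening: 0.043
grasp_force: 62.0
```

Call:
apply_moves(targets=[[1,[0,0,-0.12],[0,0,0]],[1,[0,0,-0.12],[0,0,0]],[1,[0,0,-0.08],[0,0,0]],[1,[0,0,0],[0,0,0]]])

```text
t: 17.7
tool_pos: [0.5404, -0.3354, 0.0316]
ee_rot: [[0.913, 0.408, -0.0], [0.408, -0.913, 0.0], [0.0, -0.0, -1.0]]
wrist_force: [-0.2, -0.3, -3.0]
opening: 0.0431
grasp_force: 62.1
```

Call:
apply_moves(targets=[[1,[0,0,-0.06],[0,0,0]],[1,[0,0,-0.06],[0,0,0]],[1,[0,0,0],[0,0,0]],[1,[0,0,0],[0,0,0]]])

```text
t: 18.2
tool_pos: [0.5405, -0.3356, 0.0313]
ee_rot: [[0.913, 0.409, 0.001], [0.409, -0.913, -0.001], [0.0, 0.001, -1.0]]
wrist_force: [-5.2, 3.6, 12.7]
opening: 0.0432
grasp_force: 64.0
```

Seated: z stopped at 0.0313 with 13 N upward. Now I'll release, rise, and check.

Call:
apply_moves(targets=[[-0.4,[0,0,0.08],[0,0,0]],[-0.4,[0,0,0],[0,0,0]],[-0.4,[0,0,0.5],[0,0,0]],[-0.4,[0,0,1],[0,0,0]],[-0.4,[0,0,1],[0,0,0]],[-0.4,[0,0,1],[0,0,0]],[-0.4,[0,0,0.5],[0,0,0]],[-0.4,[0,0,0],[0,0,0]]])

```text
t: 19.2
tool_pos: [0.5409, -0.3359, 0.1318]
ee_rot: [[0.913, 0.408, 0.002], [0.408, -0.913, -0.001], [0.001, 0.002, -1.0]]
wrist_force: [-0.0, 0.9, -0.2]
opening: 0.06
grasp_force: 0.0
```

```bash
python3 - <<'E'
from h import *
p=read_camera("wrist"); save(p,"w8"); s=arm.sense(); T=s["tool_pos"]; print(T)
q=pts(p,p["z_map"]>0); q=q[(q[:,2]<.125)]
R=s["ee_rot"]
a=q[(np.hypot(q[:,0]-.545,q[:,1]+.331)<.04)&(abs(q[:,2]-.09)<.004)]; print("hub",len(a),np.median(a,0),cv2.minAreaRect(a[:,:2].astype(np.float32)))
b=q[(np.hypot(q[:,0]-.431,q[:,1]+.382)<.03)&(q[:,2]>.1)]; print("post",len(b)); 
if len(b): print(b.mean(0),b.max(0),cv2.minAreaRect(b[:,:2].astype(np.float32)))
c=read_camera("top"); q=pts(c,c["z_map"]>0)
b=q[(np.hypot(q[:,0]-.431,q[:,1]+.382)<.03)&(q[:,2]>.085)&(q[:,2]<.13)]; print("post top",len(b),b.mean(0) if len(b) else 0)
E
```

```text
[ 0.54036349 -0.33541207  0.13057326]
hub 3455 [ 0.5453833  -0.33145604  0.090536  ] ((0.5436635613441467, -0.331898957490921), (0.04483041167259216, 0.044073835015296936), 24.565263748168945)
post 274
[ 0.43654263 -0.38099297  0.1052208 ] [ 0.44034191 -0.37408282  0.11038711] ((0.43490472435951233, -0.38123297691345215), (0.008814618922770023, 0.0191209614276886), 28.35563850402832)
post top 35 [ 0.43066858 -0.38492659  0.10507457]
```

The handle is fully down (hub top 0.0905) with the post at about (0.431,-0.383). Moving to grip it.

Call:
apply_moves(targets=[[-0.4,[-0.88,-0.39,0],[0,0,0]],[-0.4,[-0.9,-0.4,0],[0,0,0]],[-0.4,[-0.9,-0.4,0],[0,0,0]],[-0.4,[-0.9,-0.4,0],[0,0,0]],[-0.4,[-0.8,-0.37,0],[0,0,0]],[-0.4,[0,0,-0.8],[0,0,0]],[-0.4,[0,0,-0.8],[0,0,0]],[-0.4,[0,0,0],[0,0,0]]])

```text
t: 20.3
tool_pos: [0.4285, -0.3832, 0.0884]
ee_rot: [[0.913, 0.408, -0.004], [0.408, -0.913, 0.004], [-0.002, -0.005, -1.0]]
wrist_force: [0.4, 0.7, 0.2]
opening: 0.0594
grasp_force: 0.0
```

Call:
apply_moves(targets=[[-0.4,[0,0,-0.7],[0,0,0]],[-0.4,[0,0,-0.7],[0,0,0]],[-0.4,[0,0,-0.44],[0,0,0]],[-0.4,[0,0,0],[0,0,0]],[1,[0,0,0],[0,0,0]],[1,[0,0,0],[0,0,0]],[1,[0,0,0],[0,0,0]],[1,[0,0,0],[0,0,0]]])

```text
t: 21.3
tool_pos: [0.4312, -0.3848, 0.0452]
ee_rot: [[0.913, 0.408, 0.001], [0.408, -0.913, -0.001], [0.0, 0.001, -1.0]]
wrist_force: [-0.5, -0.3, 2.5]
opening: 0.0187
grasp_force: 58.5
```

```bash
python3 -c "
import numpy as np
a=np.radians(204.3+4*np.arange(14)); p=.125*np.c_[np.cos(a),np.sin(a)]/.025
print(np.diff(p,axis=0).round(2).tolist())"
```

```text
[[0.15, -0.31], [0.18, -0.3], [0.2, -0.29], [0.22, -0.27], [0.23, -0.26], [0.25, -0.24], [0.27, -0.22], [0.28, -0.2], [0.3, -0.18], [0.31, -0.16], [0.32, -0.14], [0.33, -0.12], [0.34, -0.09]]
```

Call:
apply_moves(targets=[[1,[0.15,-0.31,0],[0,0,4]],[1,[0.18,-0.3,0],[0,0,4]],[1,[0.2,-0.29,0],[0,0,4]],[1,[0.22,-0.27,0],[0,0,4]],[1,[0,0,0],[0,0,0]]])

```text
t: 21.92
tool_pos: [0.4498, -0.4135, 0.0448]
ee_rot: [[0.765, 0.643, -0.0], [0.643, -0.765, 0.001], [0.0, -0.001, -1.0]]
wrist_force: [-1.1, 1.0, 3.4]
opening: 0.0184
grasp_force: 58.8
```

Call:
apply_moves(targets=[[1,[0.23,-0.26,0],[0,0,4]],[1,[0.25,-0.24,0],[0,0,4]],[1,[0.27,-0.22,0],[0,0,4]],[1,[0.28,-0.2,0],[0,0,4]],[1,[0,0,0],[0,0,0]]])

```text
t: 22.55
tool_pos: [0.4749, -0.4364, 0.0448]
ee_rot: [[0.559, 0.829, -0.001], [0.829, -0.559, 0.001], [0.0, -0.001, -1.0]]
wrist_force: [-2.4, 0.7, 3.9]
opening: 0.0186
grasp_force: 58.9
```

Call:
apply_moves(targets=[[1,[0.3,-0.18,0],[0,0,4]],[1,[0.31,-0.16,0],[0,0,4]],[1,[0.32,-0.14,0],[0,0,4]],[1,[0,0,0],[0,0,0]]])

```text
t: 23.05
tool_pos: [0.4981, -0.449, 0.0448]
ee_rot: [[0.375, 0.927, -0.001], [0.927, -0.375, -0.001], [-0.001, -0.0, -1.0]]
wrist_force: [-4.9, -1.4, 5.2]
opening: 0.0184
grasp_force: 59.0
```

```bash
python3 - <<'E'
from h import *
s=arm.sense(); print(s["tool_pos"],s["wrist_force"],s["wrist_torque"])
p=read_camera("wrist"); save(p,"w9"); P=np.array([.545,-.3315]); q=pts(p,p["z_map"]>0)
for lo,hi,rmin,rmax in((.051,.058,.07,.115),):
    a=q[(q[:,2]>lo)&(q[:,2]<hi)]; d=a[:,:2]-P; r=np.hypot(*d.T); a=a[(r>rmin)&(r<rmax)]
    print(len(a)); 
    if len(a): print(np.median(a,0))
for n in ["idler","pawl_end"]:
    for d in cut_out(n,p)[:1]: print(n,d["confidence"],d["rect"],np.median(pts(p,d["pixels"]),0))
c=read_camera("top"); q=pts(c,c["z_map"]>0); d=q[:,:2]-P; r=np.hypot(*d.T); g=(np.degrees(np.arctan2(d[:,1],d[:,0]))-24.3)
k=(q[:,2]>.048)&(q[:,2]<.062)&(r>.055)&(r<.115)&(g>40)&(g<140); print("idler top cam",k.sum(),np.median(g[k]),g[k].mean(),d[k].mean(0))
E
```

```text
[ 0.4980603  -0.44904281  0.04484375] [-4.90257083 -1.43687742  5.18552757] [ 0.116383    0.75537842 -0.28168521]
0
pawl_end 0.81 [231.8, 101.5, 82.7, 83.8] [ 0.46986178 -0.3656464   0.03845451]
idler top cam 170 93.3503085077206 93.62778273801025 [-0.03873244  0.07354059]
```

View pics/w9.png

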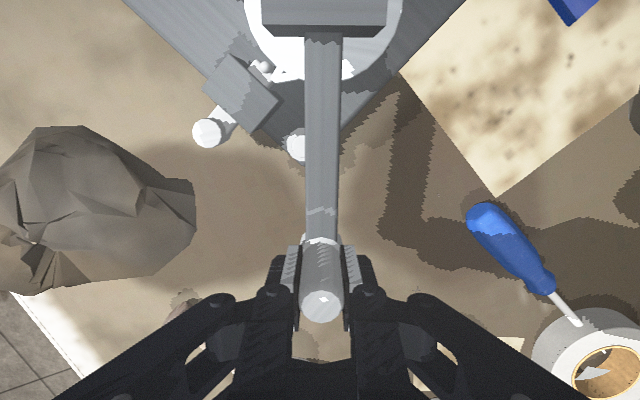

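The fingers hold the post at (320,300) with the bar straight. The pawl end is at (208,132), and the arm is at about 0.6 rad. I'll continue towards the stop.

Call:
apply_moves(targets=[[1,[0.33,-0.12,0],[0,0,4]],[1,[0.17,-0.05,0],[0,0,2]],[1,[0,0,0],[0,0,0]],[1,[0,0,0],[0,0,0]]])

```text
t: 23.75
tool_pos: [0.5106, -0.4534, 0.0448]
ee_rot: [[0.275, 0.961, -0.001], [0.961, -0.275, -0.001], [-0.001, -0.0, -1.0]]
wrist_force: [-5.1, -3.0, 5.2]
opening: 0.0185
grasp_force: 59.0
```

```bash
cat > m.py <<'E'
from h import *
s=arm.sense(); P=np.array([.545,-.3315]); d=s["tool_pos"][:2]-P; print(s["tool_pos"],"ang",np.degrees(np.arctan2(d[1],d[0]))%360-204.3,s["wrist_force"],s["wrist_torque"])
for cam in("top","scene"):
    c=read_camera(cam); q=pts(c,c["z_map"]>0); d=q[:,:2]-P; r=np.hypot(*d.T); g=(np.degrees(np.arctan2(d[:,1],d[:,0]))-24.3)
    k=(q[:,2]>.048)&(q[:,2]<.062)&(r>.055)&(r<.115)&(g>40)&(g<140); k&=abs(g-np.median(g[k]))<20; c2=cv2.minEnclosingCircle((d[k]).astype(np.float32)); m=d[k].mean(0); print(cam,k.sum(),c2,np.degrees(np.arctan2(m[1],m[0]))-24.3)
    h=q[(np.hypot(*d.T)<.02)&(q[:,2]>.08)&(q[:,2]<.1)]; print("hub top z",np.median(h[:,2]) if len(h) else None)
E
python3 m.py
```

```text
[ 0.51058769 -0.45339179  0.04483979] ang 49.934646124187736 [-5.12715766 -2.95708344  5.22142223] [-0.1102077   0.92909323 -0.27520084]
top 158 ((-0.04382145032286644, 0.07813609391450882), 0.03613584116101265) 100.39444184713098
hub top z 0.08872930075122046
scene 154 ((-0.049703873693943024, 0.06900881975889206), 0.0277552530169487) 104.75764268559747
hub top z 0.08980668354686104
```

Call:
apply_moves(targets=[[1,[0.13,-0.03,0],[0,0,1.5]],[1,[0,0,0],[0,0,0]],[1,[0,0,0],[0,0,0]],[1,[0,0,0],[0,0,0]]])

```text
t: 24.35
tool_pos: [0.5137, -0.4543, 0.0449]
ee_rot: [[0.25, 0.968, -0.001], [0.968, -0.25, -0.001], [-0.001, -0.0, -1.0]]
wrist_force: [-5.3, -3.3, 5.3]
opening: 0.0181
grasp_force: 59.0
```

```bash
python3 m.py
```

```text
[ 0.51372916 -0.45430969  0.04488119] ang 51.41443799322002 [-5.32956469 -3.29727484  5.28197355] [-0.17609855  0.93001146 -0.25300078]
top 161 ((-0.04890670254826546, 0.06561078131198883), 0.026074225082993507) 102.29111893655458
hub top z 0.08894001747170502
scene 153 ((-0.05265980586409569, 0.06615134328603745), 0.027551177889108658) 105.78918011000196
hub top z 0.08976157649318527
```

```bash
python3 -c "
from bench import order
print(order.finish_job())"
```

```text
the job is handed in; nothing more can be done
None
```

I handed the job in with the handle fully down on the shaft. The gripper was still holding the post, keeping the arm at about 0.75 rad by the cameras, past the pawl and close to the 0.80 stop. `finish_job` returned no pass/fail verdict, and I never measured the pawl click directly.

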